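# Grade mixed lens parts with a sieve basket on the optical bench

## Robot

A 7-joint arm with a two-finger parallel gripper is mounted at the origin on the work surface. World frame = base frame: x ahead of the robot, y to its left, z up, the work surface at z = 0. Lengths are in m, angles in degrees, forces in N, time in s.
With the tool pointing down it reaches from about 0.425 to 0.875 m from the base axis. Payload 4.7 kg.
Tool frame: the origin (TCP) lies on the front face of the gripper's body, between the roots of the fingers; the fingertips stand 70 mm ahead of it and the grasp point (between the pads) lies 51 mm ahead of it; z points along the fingers, y is the direction in which the jaws open and shut (so a half turn about z gives the same grasp; the last joint's range is limited). The gripper opens to 87 mm and grips with 3 to 60 N. Pads are 19 mm wide; open, the fingers measure 117 mm over their backs; the gripper's body (75 mm by 190 mm) begins 51 mm behind the grasp point.
Start: joints at [72.428, 18.392, -4.016, 83.108, 1.295, 78.541, -3.26], TCP at [0.205, -0.617, 0.292] pointing down, gripper open.
Joint ranges: [-163.93, 163.93], [-17.29, 119.83], [-79.2, 71.16], [3.27, 140.29], [-89.18, 269.18], [5.43, 117.66], [-154.24, 154.24]. Speed limits (degrees/s): [147.25, 147.25, 180, 180, 180, 180, 180].

## Interface

Orientations are given as [roll, pitch, yaw] about the fixed x, y, z axes, in that order (R = Rz(yaw) Ry(pitch) Rx(roll)).
In Python, from cell import env gives the robot as it stands.
- The arm moves only by the tool drive_tool, never from a script. Its argument "commands" is a list of rows, each a list of 7 numbers: the shift along the tool's x, y, z in cm, then the turn, a rotation vector about the tool's x, y, z in degrees, then the opening, from 0 (shut) to 1 (fully open). In form: [[tx, ty, tz, rx, ry, rz, hand], ...]. A call has 1 to 20 rows; each row shifts and turns the commanded pose from where the row before left it, along the tool's axes as they then stand; what a row does not reach is not made up. A row lasts 1/12 s, in which the tool goes at most 41.7 mm and 7.16 degrees, less where a joint would pass 70% of its speed; a pose out of reach is approached as far as the arm can. A call is refused whole if a number of a shift passes 4.17 or a number of a turn 7.16, either way. A call with a gripper value outside its range is refused whole. The fingers move at their own pace and stop on an object; "force" is the grip in N (left out, the last holds). Time passes only in rows, so rows that do not move let the fingers close. It gives the time, the measured TCP pose, the force and the opening at its end, in the units of the state.
- env.get_obs(): the state, without advancing time (a new reading comes with each control period).
- env.read_camera(name): name is "scene" or "top"; returns a dict with "img" (384x512x3 uint8, blue, green, red), "mtx" (3x3 intrinsics, pixels), "pose" (4x4, takes a point from camera to world coordinates). Camera axes: x right, y down, z forward; pixel columns grow to the right and rows downward; lengths in m; the calibration is good to about 2 mm. A picture is of the moment at which its call begins. There is no depth.
- env.sign_off(): hands the job in, once; it reports no verdict.
The state is a dict: "time_s": time; "qpos": joint angles; "joint_velocities": joint speeds; "effort": joint torques, N m; "tool_pos": TCP position; "tool_rot": TCP orientation; "force": force on the tool from outside, world axes, zero at the start; "wrist_torque": the same for the moment, N m; "grip_width": finger opening in m.
Only numpy, scipy, OpenCV 4.12 (cv2) and the standard library are available. Lean on these libraries where they do the work, as an engineer would, in place of code of your own. Each camera call takes 0.05 s, during which the arm holds its last target.

## Task

Sort the mixed lens parts with the sieve basket: lift it by its bridge handle and tilt its mesh end down over the white tray until all three small brass spacers have dropped through the mesh into that tray, with the two big lens cells still in the basket; then tip the two cells out of its open end into the blue tray. Set the basket gently back down in its orange-railed cradle, upright and fully seated, and let go; never touch the parts with the gripper, and leave the bottle, camera and screwdriver where they are.

Things in the scene. Friction and masses are not known exactly. Their poses are not given: they have to be found in the camera images.
- sieve: Loose smooth-steel sieve basket, about 0.32 kg, 146 mm (x) by 206 mm (y), 124 mm high with handle. Origin: centre of the footprint, at the underside of its four feet; z up. Floor top 20 mm above the origin; side walls along y, z 16 to 52 mm, inside width 138 mm. Floor is plain sheet from y -10 to +103 mm, mesh from -10 to -99 mm. The +y end is open, the -y end walled (z 16 to 52).
- sieve_handle (a point): Centre of the rigid black bridge handle: a flat-sided bar along the basket's x, 146 mm long, 14 mm thick (y), 28 mm tall (z), over the basket's middle, 110 mm above its origin, 76 mm of free height below it. Grip it firmly from above across the 14 mm, at its middle. Posts 24 mm wide (y) at its ends.
- sieve_mesh (a point): Middle of the mesh floor, (0, -55, 20) mm from the basket's origin: 4 mm round bars, 6 square holes of about 41 mm (3 columns, 2 rows). Level, nothing slides; hidden friction decides at what tilt parts slide (about 17 to 28 degrees), and they can hang up on the bars: tilt farther or jog until they are through.
- sieve_mouth (a point): Middle of the open pouring end, on the floor's edge, which has no lip: (0, 103, 20) mm from the basket's origin.
- cradle: Fixed cradle, the basket's place at start and end: grey plate 190 mm (x) by 254 mm (y), top 8 mm above its origin (centre of underside, on the bench). Low orange rails, one mid-side on each side, stand to 18 mm; the opening between them is 162 (x) by 226 (y) mm: play 8 and 10 mm each way. Seated, the basket's origin is 8 mm above the cradle's, axes alike.
- spacer1: Small brass spacer, a disc 24 mm in diameter, 12 mm high, about 20 g, which drops through the mesh. Origin: centre of its underside. It starts on the plain sheet near the mesh.
- spacer2: Small brass spacer, a disc 24 mm in diameter, 12 mm high, about 20 g, which drops through the mesh. Origin: centre of its underside. It starts on the plain sheet near the mesh.
- spacer3: Small brass spacer, a disc 24 mm in diameter, 12 mm high, about 20 g, which drops through the mesh. Origin: centre of its underside. It starts on the plain sheet near the mesh.
- cell1: Large black lens cell with a green glass face, a disc 60 mm in diameter, 16 mm high, about 70 g; too large for the mesh. Origin: centre of its underside. It starts on the plain sheet, near the open end.
- cell2: Large black lens cell with a green glass face, a disc 60 mm in diameter, 16 mm high, about 70 g; too large for the mesh. Origin: centre of its underside. It starts on the plain sheet, near the open end.
- spacer_tray: White open tray for the spacers, fixed to the bench: 170 by 170 mm outside, walls 4 mm thick, 45 mm tall, inner floor 4 mm above its origin. Origin: centre of its underside. It stands to the left or the right of the cradle.
- cell_tray: Blue open tray for the lens cells, fixed to the bench, the same size as the white one, on the other side of the cradle: 170 by 170 mm outside, walls 4 mm thick, 45 mm tall. Origin: centre of its underside.
- bottle: Bystander: closed amber bottle, 52 mm in diameter, 130 mm tall, standing beyond the cradle. Origin: centre of its underside. Leave it alone.
- camera: Bystander: blue camera module, a block 100 x 62 x 62 mm with a metal mount 18 mm long on its -x face. Origin: centre of the block's underside. Leave it alone.
- driver: Bystander: screwdriver 170 mm long lying on the bench beyond the cradle. Origin: near its middle, on its underside. Leave it alone.

How it is judged:
By the outcome, as a careful person would: the job done as asked, in the order asked, and still so for the second after the job is handed in, with the robot touching nothing.
It also fails if it takes over 72 s, if anything falls off the work surface, if the arm or the gripper's body presses on something with over 40 N, if the wrist force passes 120 N, or if a joint passes its speed limit or range.

## Working session

There is one attempt and no reset: what is moved stays moved. The work goes in short steps, Python scripts to look and compute and a tool call to move; the robot and the scene stay as the last step left them, time stands still between calls to the robot, and variables do not carry over. Pictures are saved under pics/ and viewed, and the job is handed in when it is done.

Besides the shell and the picture viewer there is one more tool, called after "Call:" by a JSON object that holds its "method" and its "body", one argument or row to a line. drive_tool: Moves the arm, as the interface text tells. Its arguments: {"type":"object","properties":{"commands":{"type":"array"},"force":{"type":"number"}},"required":["commands"]}

```bash
ls; mkdir -p pics; python3 - <<'E'
from cell import env
import cv2, numpy as np
o=env.get_obs(); print(o)
for n in ("scene","top"):
    c=env.read_camera(n); cv2.imwrite(f"pics/{n}0.png",c["img"]); print(n,c["mtx"].round(1).tolist(),c["pose"].round(4).tolist())
E
```

```text
pics
{'time_s': 0.0, 'qpos': array([72.42737772, 18.44146944, -4.01466533, 83.17417722,  1.29684446,
       78.53953812, -3.26010836]), 'joint_velocities': array([-0.01706319, -0.04336967,  0.06199775, -0.0158076 , -0.0397054 ,
        0.04842333, -0.03901857]), 'effort': array([-5.63802660e-04, -4.91289818e+01, -4.04384863e-01, -3.12525916e+01,
       -6.38285000e-02,  4.36381018e-02,  1.84329087e-04]), 'tool_pos': array([ 0.20477441, -0.61647234,  0.2911403 ]), 'tool_rot': array([-1.79890155e+02,  7.69850656e-03,  1.83818013e+01]), 'force': array([0.34108787, 0.93518103, 0.51612062]), 'wrist_torque': array([-0.00577459, -0.06391659,  0.06732883]), 'grip_width': 0.08721622722328651}
scene [[382.9, 0.0, 256.9], [0.0, 382.9, 193.2], [0.0, 0.0, 1.0]] [[-0.4081, 0.4622, -0.7873, 1.411], [0.9128, 0.2238, -0.3417, 0.3644], [0.0183, -0.8581, -0.5132, 0.6463], [0.0, 0.0, 0.0, 1.0]]
top [[399.4, 0.0, 251.6], [0.0, 399.4, 192.5], [0.0, 0.0, 1.0]] [[-0.0151, -0.9873, 0.1583, 0.4198], [-0.9999, 0.0156, 0.0019, -0.027], [-0.0043, -0.1583, -0.9874, 1.2475], [0.0, 0.0, 0.0, 1.0]]
```

View pics/scene0.png

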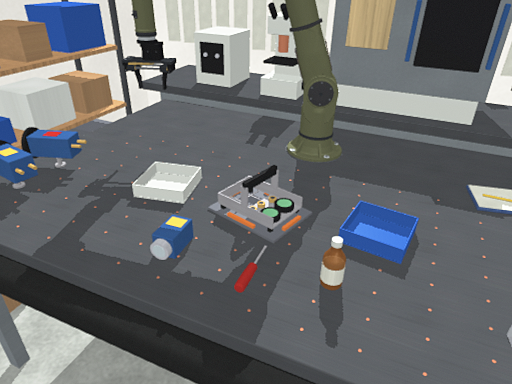

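View pics/top0.png

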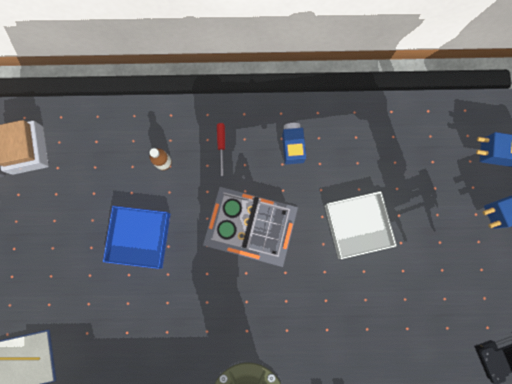

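The top view shows the cradle and basket at about (250,227), mesh end to the right, with the white tray at (361,225) and the blue tray at (137,237). Now I'll zoom in and measure.

```bash
cat > h.py <<'E'
import cv2, numpy as np
from cell import env
from scipy.spatial.transform import Rotation as R
def ray(c,uv,z):
    M,P=c["mtx"],c["pose"]; d=P[:3,:3]@np.linalg.solve(M,[uv[0],uv[1],1.]); o=P[:3,3]
    return o+d*(z-o[2])/d[2]
def proj(c,p):
    P=c["pose"]; q=P[:3,:3].T@(np.asarray(p)-P[:3,3]); q=c["mtx"]@q; return q[:2]/q[2]
def cents(c,lo,hi,roi,amin=8):
    x0,y0,x1,y1=roi; hsv=cv2.cvtColor(c["img"],cv2.COLOR_BGR2HSV)
    m=cv2.inRange(hsv,np.array(lo),np.array(hi)); k=np.zeros_like(m); k[y0:y1,x0:x1]=m[y0:y1,x0:x1]
    n,l,s,ce=cv2.connectedComponentsWithStats(k)
    return [(int(s[i,4]),ce[i].round(1),s[i,:4]) for i in range(1,n) if s[i,4]>=amin],k
E
python3 - <<'E'
from h import *
c=env.read_camera("top"); s=env.read_camera("scene")
cv2.imwrite("pics/t1.png",cv2.resize(c["img"][170:280,190:310],None,fx=6,fy=5.4,interpolation=cv2.INTER_CUBIC))
cv2.imwrite("pics/s1.png",cv2.resize(s["img"][150:260,195:325],None,fx=6,fy=5.4,interpolation=cv2.INTER_CUBIC))
l,k=cents(c,(5,120,120),(16,255,255),(195,175,310,275))
for a,ce,b in l: print("rail",a,ce,b,ray(c,ce,.018).round(4))
for n,lo,hi,roi in (("white",(0,0,120),(180,40,255),(315,180,405,265)),("blue",(105,120,60),(125,255,255),(95,195,180,275))):
    l,k=cents(c,lo,hi,roi,300)
    pts=cv2.findNonZero(k); r=cv2.minAreaRect(pts); box=cv2.boxPoints(r)
    P=np.array([ray(c,p,.045) for p in box]); print(n,r,P.round(3).tolist(),P.mean(0).round(4))
# handle (dark)
g=cv2.cvtColor(c["img"],cv2.COLOR_BGR2GRAY); 
for y in range(194,254,3): print(y,g[y,235:270].tolist())
E
```

```text
rail 31 [246.8 195.9] [242 194  11   5] [ 0.6064 -0.0096  0.018 ]
rail 33 [266.7 200.9] [261 199  13   5] [ 0.5897 -0.0712  0.018 ]
rail 91 [213.5 215.9] [209 204  10  25] [0.5455 0.0942 0.018 ]
rail 92 [287.4 235.2] [283 223  10  26] [ 0.4827 -0.1323  0.018 ]
rail 113 [243.4 252.9] [227 248  33  11] [0.4311 0.0031 0.018 ]
white ((355.8201904296875, 225.88763427734375), (58.613380432128906, 70.60588836669922), 77.00537872314453) [[0.57, -0.216, 0.045], [0.616, -0.427, 0.045], [0.443, -0.455, 0.045], [0.399, -0.248, 0.045]] [ 0.5071 -0.3365  0.045 ]
blue ((136.3199920654297, 236.75997924804688), (60.24549865722656, 58.83129119873047), 8.130102157592773) [[0.412, 0.422, 0.045], [0.586, 0.404, 0.045], [0.557, 0.222, 0.045], [0.384, 0.244, 0.045]] [0.4846 0.3231 0.045 ]
194 [106, 101, 98, 99, 98, 98, 100, 113, 128, 126, 121, 113, 102, 97, 90, 84, 76, 70, 69, 67, 68, 71, 68, 68, 68, 68, 69, 68, 68, 68, 69, 69, 68, 69, 69]
197 [109, 111, 111, 117, 128, 132, 131, 129, 133, 132, 136, 136, 136, 135, 135, 136, 136, 138, 127, 89, 60, 57, 58, 74, 95, 94, 83, 77, 74, 70, 69, 69, 69, 70, 67]
200 [
[... 2409 characters left out ...]
42 [143, 144, 144, 142, 142, 145, 141, 103, 56, 42, 44, 40, 74, 134, 144, 114, 100, 103, 101, 101, 102, 102, 101, 102, 103, 102, 102, 102, 107, 121, 115, 103, 101, 103, 102]
245 [134, 139, 143, 143, 146, 143, 118, 70, 41, 40, 41, 64, 118, 140, 132, 129, 129, 132, 133, 130, 124, 113, 109, 107, 104, 108, 106, 104, 116, 126, 109, 103, 101, 101, 103]
248 [107, 103, 100, 100, 98, 101, 106, 103, 95, 94, 99, 110, 129, 150, 174, 175, 163, 156, 145, 142, 135, 133, 131, 130, 130, 132, 130, 132, 140, 134, 128, 126, 119, 124, 126]
251 [139, 138, 138, 136, 144, 165, 171, 163, 144, 133, 122, 117, 107, 99, 98, 96, 97, 102, 113, 118, 124, 140, 163, 172, 177, 180, 175, 171, 155, 146, 143, 139, 135, 132, 129]
```

View pics/t1.png

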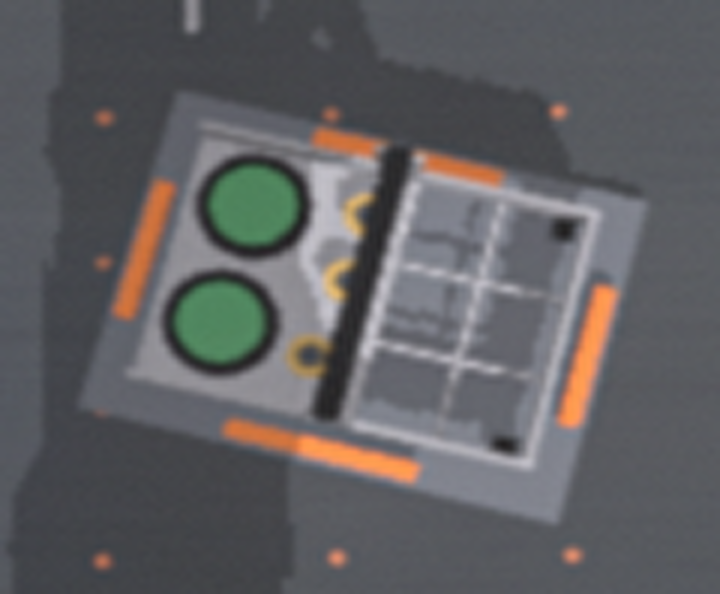

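View pics/s1.png

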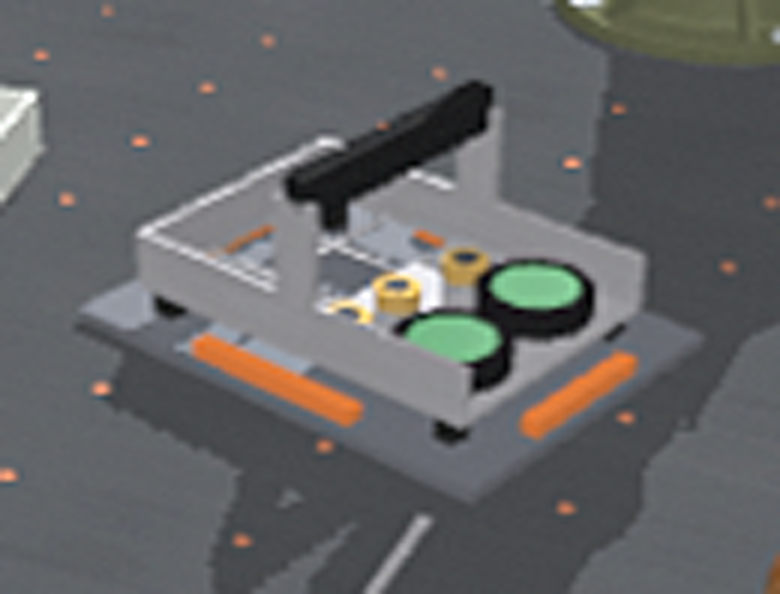

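```bash
python3 - <<'E'
from h import *
c=env.read_camera("top"); s=env.read_camera("scene")
yaw=np.arctan2(-(0.5455-.4827),.0942+.1323); print("cradle yaw",np.degrees(yaw))
# handle top
g=cv2.cvtColor(c["img"],cv2.COLOR_BGR2GRAY)
m=np.zeros_like(g); poly=np.array([[251,192],[262,192],[250,250],[238,250]]); cv2.fillPoly(m,[poly],255)
k=((g<65)&(m>0)).astype(np.uint8)*255
n,l,st,ce=cv2.connectedComponentsWithStats(k); i=1+np.argmax(st[1:,4]); k=(l==i).astype(np.uint8)
pts=cv2.findNonZero(k); r=cv2.minAreaRect(pts); b=cv2.boxPoints(r); P=np.array([ray(c,p,.132) for p in b])
print("handle top",r,P.round(4).tolist(),P.mean(0)); 
vx=cv2.fitLine(pts,cv2.DIST_L2,0,.01,.01).ravel(); a=ray(c,vx[2:]-20*vx[:2],.132); d=ray(c,vx[2:]+20*vx[:2],.132); v=a-d; print("yaw",np.degrees(np.arctan2(v[1],v[0])))
# scene handle projection check at predicted center
print("handle pred by cradle top/scene px",proj(c,[.5141,-.019,.132]),proj(s,[.5141,-.019,.132]))
for nme,im in(("t",c),("s",s)):
    v=im["img"].copy(); u=cv2.resize(v,None,fx=3,fy=3,interpolation=cv2.INTER_CUBIC)
    Rz=np.array([[np.cos(yaw),-np.sin(yaw)],[np.sin(yaw),np.cos(yaw)]])
    for x,y,z in ((73,7,132),(73,-7,132),(-73,7,132),(-73,-7,132),(73,103,60),(73,-103,60),(-73,103,60),(-73,-103,60),(95,127,8),(-95,127,8),(95,-127,8),(-95,-127,8)):
        p=np.array([.5141,-.019])+Rz@np.array([x,y])/1000; q=proj(im,[*p,z/1000]); cv2.circle(u,tuple(int(round(t*3+1)) for t in q),2,(0,0,255),-1)
    x0,y0,x1,y1=(190,170,310,280) if nme=="t" else (195,150,325,260)
    u=u[3*y0:3*y1,3*x0:3*x1]; cv2.imwrite(f"pics/{nme}2.png",cv2.resize(u,None,fx=1.7,fy=1.7))
cv2.imwrite("pics/w2.png",cv2.resize(c["img"][180:270,315:410],None,fx=6,fy=6,interpolation=cv2.INTER_CUBIC))
cv2.imwrite("pics/b2.png",cv2.resize(c["img"][195:280,95:180],None,fx=6,fy=6,interpolation=cv2.INTER_CUBIC))
E
```

```text
cradle yaw -15.496709236835319
handle top ((249.676513671875, 221.7941436767578), (4.123105525970459, 51.66008758544922), 14.03624439239502) [[0.4481, 0.0056, 0.132], [0.5878, -0.0313, 0.132], [0.5848, -0.0426, 0.132], [0.4451, -0.0054, 0.132]] [ 0.5164612  -0.01843825  0.132     ]
yaw 165.07759669095597
handle pred by cradle top/scene px [249.9509611  222.38731824] [259.20188808 172.65005214]
```

View pics/t2.png

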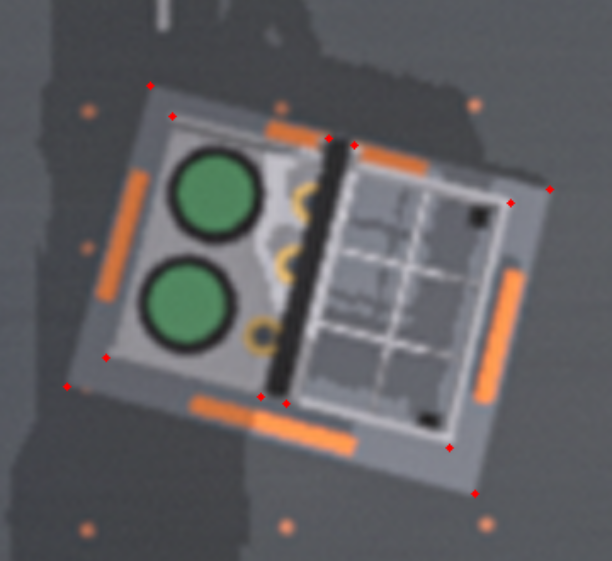

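View pics/s2.png

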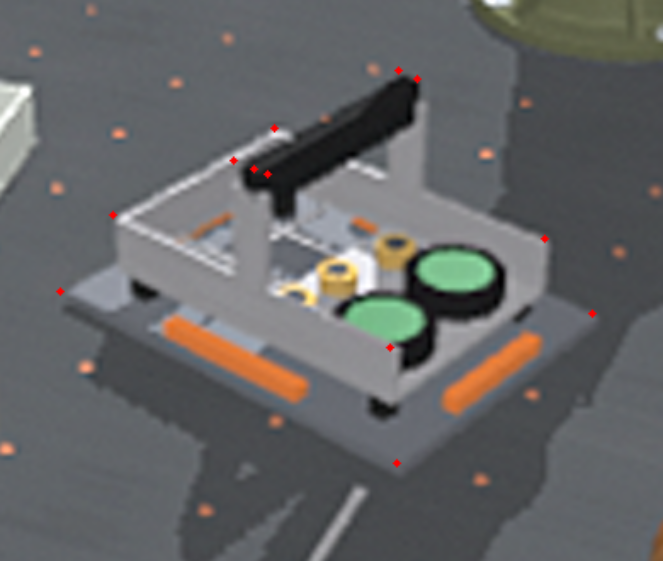

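View pics/w2.png

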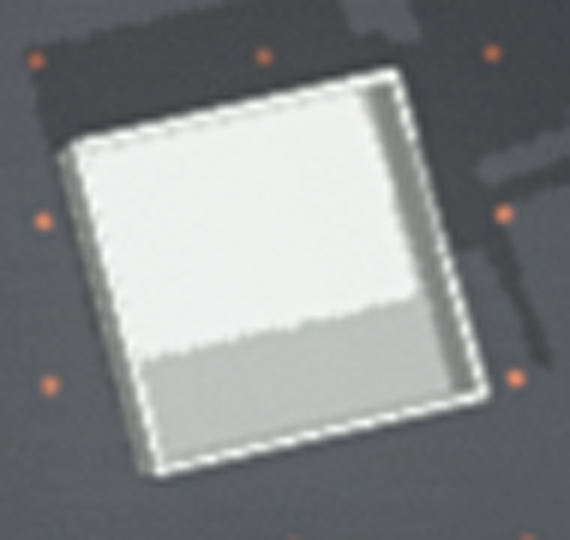

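View pics/b2.png

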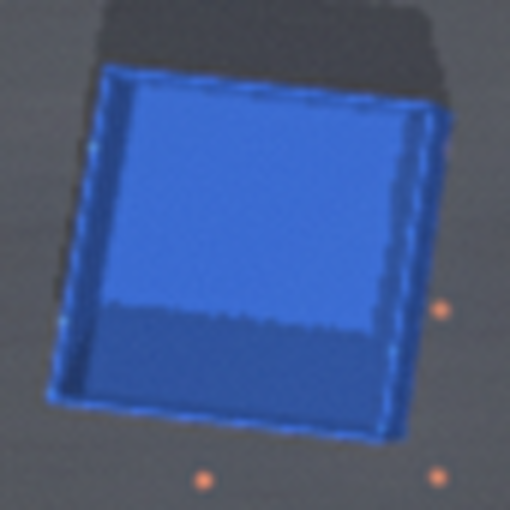

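Overlay of the predicted points (red) agrees with basket and cradle within about 2-3 mm; rim corners of the trays can be read from the crops (white (72,148),(395,70),(488,396),(152,475); blue (105,66),(443,108),(398,440),(48,402), 6x).

```bash
python3 - <<'E'
from h import *
c=env.read_camera("top")
for n,q,o in (("white",[(72,148),(395,70),(488,396),(152,475)],(315,180)),("blue",[(105,66),(443,108),(398,440),(48,402)],(95,195))):
    P=np.array([ray(c,((u-2.5)/6+o[0],(v-2.5)/6+o[1]),.045) for u,v in q]); print(n,P.round(3)[:,:2].tolist(),P.mean(0).round(3))
    for i in range(4):
        e=P[(i+1)%4]-P[i]; print(round(np.linalg.norm(e),4),np.degrees(np.arctan2(e[1],e[0])).round(1))
o=env.get_obs(); t=o["tool_pos"]; print(o["time_s"],t,o["tool_rot"])
Rt=R.from_euler("xyz",o["tool_rot"],degrees=True)
for z in (.292,):
    d=np.array([.5155,-.0185,z])-t; print("tool-axes shift cm",(Rt.inv().apply(d)*100).round(2))
E
```

```text
white [[0.573, -0.252], [0.61, -0.417], [0.446, -0.452], [0.409, -0.284]] [ 0.51  -0.351  0.045]
0.1698 -77.3
0.1684 -167.9
0.1725 102.1
0.1667 11.2
blue [[0.579, 0.4], [0.555, 0.228], [0.391, 0.247], [0.412, 0.421]] [0.484 0.324 0.045]
0.1733 -98.0
0.1655 173.3
0.1752 83.1
0.1687 -7.3
0.35 [ 0.20488936 -0.61677341  0.29201628] [-1.79976783e+02  4.74321660e-03  1.83821975e+01]
tool-axes shift cm [ 4.834e+01 -4.698e+01  2.000e-02]
```

Call:
{"method": "drive_tool", "body": {
  "commands": [
    [0,0,0,0,0,6.7,1],
    [0,0,0,0,0,6.7,1],
    [0,0,0,0,0,6.7,1],
    [0,0,0,0,0,6.7,1],
    [0,0,0,0,0,6.8,1],
    [0,0,0,0,0,0,1]
  ],
  "force": 60
}}

```text
time_s: 0.85
tool_pos: [0.2049, -0.6169, 0.2923]
tool_rot: [180.0, 0.0, -15.4]
force: [0.3, -0.1, -0.7]
grip_width: 0.0873
```

```bash
cat >> h.py <<'E'
def goto(p,rpy=None,grasp=True):
    """print tool-axes shift (cm) and rotvec (deg) from the present pose. p: grasp point world (or TCP)"""
    o=env.get_obs(); t=o["tool_pos"]; Rt=R.from_euler("xyz",o["tool_rot"],degrees=True)
    T=R.from_euler("xyz",rpy,degrees=True) if rpy is not None else Rt
    tp=np.array(p)-(T.apply([0,0,.051]) if grasp else 0)
    print("t",round(o["time_s"],2),"tcp",t.round(4),o["tool_rot"].round(2),"F",o["force"].round(1),"w",round(o["grip_width"],4),"q",o["qpos"].round(0))
    print(" shift cm",(Rt.inv().apply(tp-t)*100).round(2),"rotvec",(Rt.inv()*T).as_rotvec(degrees=True).round(2), "|shift|",(np.linalg.norm(tp-t)*100).round(2))
E
python3 -c "
from h import *
goto([.5155,-.0185,.241],[180,0,-15.2])"
```

```text
t 0.85 tcp [ 0.2049 -0.6169  0.2923] [ 1.7999e+02  1.0000e-02 -1.5390e+01] F [ 0.3 -0.1 -0.7] w 0.0873 q [ 69.  18.   0.  83.  -0.  78. -36.]
 shift cm [ 1.407e+01 -6.593e+01  1.000e-02] rotvec [ 0.01  0.01 -0.19] |shift| 67.42
```

Call:
{"method": "drive_tool", "body": {
  "commands": [
    [0.4,-2,0,0,0,0,1],
    [0.78,-3.66,0,0,0,0,1],
    [0.78,-3.66,0,0,0,0,1],
    [0.78,-3.66,0,0,0,0,1],
    [0.78,-3.66,0,0,0,0,1],
    [0.78,-3.66,0,0,0,0,1],
    [0.78,-3.66,0,0,0,0,1],
    [0.78,-3.66,0,0,0,0,1],
    [0.78,-3.66,0,0,0,0,1],
    [0.78,-3.66,0,0,0,0,1],
    [0.78,-3.66,0,0,0,0,1],
    [0.78,-3.66,0,0,0,0,1],
    [0.78,-3.66,0,0,0,0,1],
    [0.78,-3.66,0,0,0,0,1],
    [0.78,-3.66,0,0,0,0,1],
    [0.78,-3.66,0,0,0,0,1],
    [0.78,-3.66,0,0,0,0,1],
    [0.78,-3.66,0,0,0,0,1],
    [0.4,-1.7,0,0,0,0,1],
    [0,0,0,0,0,0,1]
  ]
}}

```text
time_s: 2.52
tool_pos: [0.5149, -0.0121, 0.2926]
tool_rot: [-179.8, -0.0, -14.5]
force: [-0.5, 0.3, 1.0]
grip_width: 0.0872
```

```bash
python3 -c "
from h import *
goto([.5155,-.0185,.118],[180,0,-15.2])"
```

```text
t 2.52 tcp [ 0.5149 -0.0121  0.2926] [-1.7984e+02 -5.0000e-02 -1.4550e+01] F [-0.5  0.3  1. ] w 0.0872 q [  32.    4.  -35.  101.    2.   76. -108.]
 shift cm [ 0.21  0.64 12.36] rotvec [-0.16 -0.05  0.65] |shift| 12.38
```

Call:
{"method": "drive_tool", "body": {
  "commands": [
    [0.2,0.65,0.5,0,0,0.5,1],
    [0,0,2,0,0,0,1],
    [0,0,2,0,0,0,1],
    [0,0,2,0,0,0,1],
    [0,0,1,0,0,0,1],
    [0,0,0,0,0,0,1]
  ]
}}

```text
time_s: 3.02
tool_pos: [0.5119, -0.0267, 0.2146]
tool_rot: [179.9, 0.3, -15.8]
force: [-1.1, -0.3, -0.1]
grip_width: 0.0871
```

```bash
python3 -c "
from h import *
goto([.5155,-.0185,.118],[180,0,-15.2])
c=env.read_camera('top'); s=env.read_camera('scene')
a=cv2.resize(c['img'][150:290,170:330],None,fx=2.5,fy=3); b=cv2.resize(s['img'][80:260,170:330],None,fx=2.5,fy=420/180)
cv2.imwrite('pics/g3.png',np.hstack([a,b]))"
```

```text
t 3.02 tcp [ 0.5119 -0.0267  0.2146] [179.91   0.28 -15.83] F [-1.1 -0.3 -0.1] w 0.0871 q [  32.    7.  -34.  107.    4.   67. -109.]
 shift cm [ 0.15 -0.89  4.56] rotvec [ 0.09  0.28 -0.63] |shift| 4.65
```

View pics/g3.png

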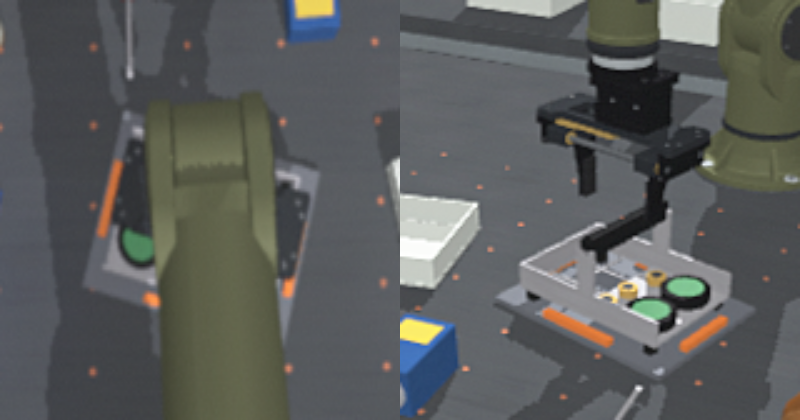

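Call:
{"method": "drive_tool", "body": {
  "commands": [
    [0,0,0,0,0,0,1],
    [0,0,0,0,0,0,1]
  ]
}}

```text
time_s: 3.28
tool_pos: [0.5146, -0.0248, 0.2185]
tool_rot: [-180.0, -0.1, -15.7]
force: [0.3, -0.0, -0.2]
grip_width: 0.0873
```

```bash
python3 -c "
from h import *
goto([.5155,-.0185,.118],[180,0,-15.2])"
```

```text
t 3.28 tcp [ 0.5146 -0.0248  0.2185] [-1.800e+02 -1.300e-01 -1.573e+01] F [ 0.3 -0.  -0.2] w 0.0873 q [  32.    7.  -34.  107.    4.   67. -109.]
 shift cm [-0.1  -0.63  4.95] rotvec [ 0.   -0.13 -0.53] |shift| 5.0
```

Call:
{"method": "drive_tool", "body": {
  "commands": [
    [-0.1,-0.65,0.5,0,0,-0.5,1],
    [0,0,1.5,0,0,0,1],
    [0,0,1.5,0,0,0,1],
    [0,0,1,0,0,0,1],
    [0,0,0.45,0,0,0,1],
    [0,0,0,0,0,0,1],
    [0,0,0,0,0,0,1],
    [0,0,0,0,0,0,1]
  ]
}}

```text
time_s: 3.95
tool_pos: [0.5153, -0.0178, 0.1685]
tool_rot: [-180.0, -0.1, -15.2]
force: [-0.1, -0.4, -0.3]
grip_width: 0.0869
```

```bash
python3 -c "
from h import *
goto([.5155,-.0185,.118],[180,0,-15.2])
s=env.read_camera('scene')
b=cv2.resize(s['img'][100:240,195:325],None,fx=4.2,fy=4.2,interpolation=cv2.INTER_CUBIC)
cv2.imwrite('pics/g4.png',b)"
```

```text
t 3.95 tcp [ 0.5153 -0.0178  0.1685] [-1.7999e+02 -8.0000e-02 -1.5210e+01] F [-0.1 -0.4 -0.3] w 0.0869 q [  31.   10.  -35.  110.    7.   62. -112.]
 shift cm [ 0.04  0.06 -0.05] rotvec [-0.01 -0.08 -0.01] |shift| 0.09
```

View pics/g4.png

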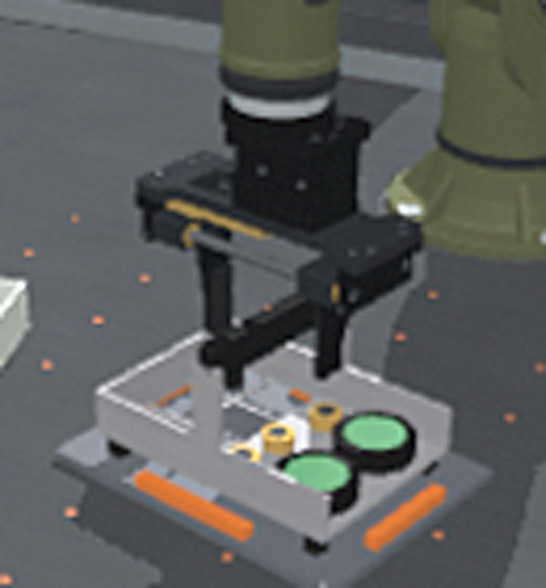

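The fingers straddle the handle at its middle, roughly at (270,330) in the crop. I'll close with 60 N.

Call:
{"method": "drive_tool", "body": {
  "commands": [
    [0,0,0,0,0,0,0],
    [0,0,0,0,0,0,0],
    [0,0,0,0,0,0,0],
    [0,0,0,0,0,0,0],
    [0,0,0,0,0,0,0],
    [0,0,0,0,0,0,0],
    [0,0,0,0,0,0,0],
    [0,0,0,0,0,0,0],
    [0,0,0,0,0,0,0],
    [0,0,0,0,0,0,0]
  ],
  "force": 60
}}

```text
time_s: 4.83
tool_pos: [0.5147, -0.018, 0.1677]
tool_rot: [180.0, 0.0, -15.2]
force: [-1.0, 0.1, -0.0]
grip_width: 0.0285
```

Call:
{"method": "drive_tool", "body": {
  "commands": [
    [0,0,0,0,0,0,0],
    [0,0,0,0,0,0,0],
    [0,0,0,0,0,0,0],
    [0,0,0,0,0,0,0],
    [0,0,0,0,0,0,0],
    [0,0,0,0,0,0,0]
  ],
  "force": 60
}}

```text
time_s: 5.33
tool_pos: [0.5148, -0.0173, 0.1677]
tool_rot: [-180.0, -0.0, -15.2]
force: [1.1, 2.8, -1.8]
grip_width: 0.0132
```

Call:
{"method": "drive_tool", "body": {
  "commands": [
    [0,0,-0.3,0,0,0,0],
    [0,0,-0.6,0,0,0,0],
    [0,0,-1,0,0,0,0],
    [0,0,-1.5,0,0,0,0],
    [0,0,-1.5,0,0,0,0],
    [0,0,-1.5,0,0,0,0],
    [0,0,-1.5,0,0,0,0],
    [0,0,-1.5,0,0,0,0],
    [0,0,-1.5,0,0,0,0],
    [0,0,-1,0,0,0,0],
    [0,0,-0.6,0,0,0,0],
    [0,0,-0.3,0,0,0,0],
    [0,0,0,0,0,0,0],
    [0,0,0,0,0,0,0],
    [0,0,0,0,0,0,0]
  ]
}}

```text
time_s: 6.58
tool_pos: [0.5141, -0.018, 0.2947]
tool_rot: [180.0, 0.1, -15.2]
force: [0.0, -0.0, -5.2]
grip_width: 0.0134
```

```bash
python3 -c "
from h import *
goto([.51,-.351,.25],[180,0,5])
s=env.read_camera('scene')
b=cv2.resize(s['img'][50:230,180:340],None,fx=3.2,fy=3.2,interpolation=cv2.INTER_CUBIC)
cv2.imwrite('pics/g5.png',b)"
```

```text
t 6.58 tcp [ 0.5141 -0.018   0.2947] [ 1.7998e+02  1.1000e-01 -1.5210e+01] F [ 0.  -0.  -5.2] w 0.0134 q [  33.    4.  -35.  101.    2.   76. -108.]
 shift cm [ 8.34 32.24 -0.64] rotvec [ -0.     0.12 -20.21] |shift| 33.31
```

View pics/g5.png

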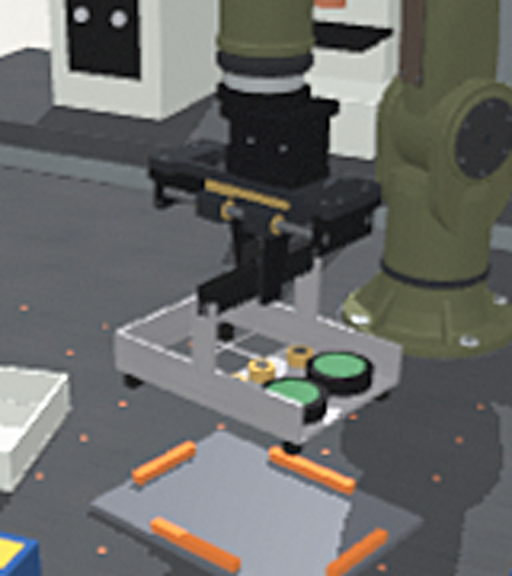

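Call:
{"method": "drive_tool", "body": {
  "commands": [
    [0.15,0.58,0,0,0,0,0],
    [0.3,1.16,0,0,0,0,0],
    [0.45,1.74,0,0,0,0,0],
    [0.55,2.13,0,0,0,0,0],
    [0.55,2.13,0,0,0,0,0],
    [0.55,2.13,0,0,0,0,0],
    [0.55,2.13,0,0,0,0,0],
    [0.55,2.13,0,0,0,0,0],
    [0.55,2.13,0,0,0,0,0],
    [0.55,2.13,0,0,0,0,0],
    [0.55,2.13,0,0,0,0,0],
    [0.55,2.13,0,0,0,0,0],
    [0.55,2.13,0,0,0,0,0],
    [0.55,2.13,0,0,0,0,0],
    [0.55,2.13,0,0,0,0,0],
    [0.45,1.74,0,0,0,0,0],
    [0.25,0.97,0,0,0,0,0],
    [0.13,0.48,0,0,0,0,0],
    [0,0,0,0,0,0,0]
  ]
}}

```text
time_s: 8.22
tool_pos: [0.51, -0.352, 0.2953]
tool_rot: [-180.0, 0.0, -15.3]
force: [-0.0, -0.0, -5.0]
grip_width: 0.0132
```

Call:
{"method": "drive_tool", "body": {
  "commands": [
    [0,0,0,0,0,-1,0],
    [0,0,0,0,0,-2,0],
    [0,0,0,0,0,-3,0],
    [0,0,0,0,0,-3.5,0],
    [0,0,0,0,0,-3.5,0],
    [0,0,0,0,0,-3.2,0],
    [0,0,0,0,0,-2.5,0],
    [0,0,0,0,0,-1.5,0],
    [0,0,0,0,0,0,0],
    [0,0,0,0,0,0,0],
    [0,0,0,0,0,0,0]
  ]
}}

```text
time_s: 9.13
tool_pos: [0.5108, -0.3498, 0.296]
tool_rot: [180.0, -0.0, 5.0]
force: [-0.3, -0.5, -5.9]
grip_width: 0.0137
```

```bash
python3 -c "
from h import *
goto([.51,-.351,.25],[180,0,5])
goto([.51,-.351,.22],[-145,0,5])
goto([.51,-.351,.22],[145,0,5])
s=env.read_camera('scene');c=env.read_camera('top')
cv2.imwrite('pics/g6.png',np.hstack([cv2.resize(s['img'][40:220,80:260],(400,400)),cv2.resize(c['img'][150:310,270:430],(400,400))]))"
```

```text
t 9.13 tcp [ 0.5108 -0.3498  0.296 ] [ 1.80e+02 -1.00e-02  5.04e+00] F [-0.3 -0.5 -5.9] w 0.0137 q [ 51.  16. -23.  87.   6.  78. -58.]
 shift cm [-0.09  0.11 -0.5 ] rotvec [ 0.   -0.01  0.04] |shift| 0.52
t 9.13 tcp [ 0.5108 -0.3498  0.296 ] [ 1.80e+02 -1.00e-02  5.04e+00] F [-0.3 -0.5 -5.9] w 0.0137 q [ 51.  16. -23.  87.   6.  78. -58.]
 shift cm [-0.09  3.04  3.42] rotvec [35.    0.    0.05] |shift| 4.57
t 9.13 tcp [ 0.5108 -0.3498  0.296 ] [ 1.80e+02 -1.00e-02  5.04e+00] F [-0.3 -0.5 -5.9] w 0.0137 q [ 51.  16. -23.  87.   6.  78. -58.]
 shift cm [-0.09 -2.81  3.42] rotvec [-3.5e+01 -3.0e-02  4.0e-02] |shift| 4.43
```

View pics/g6.png

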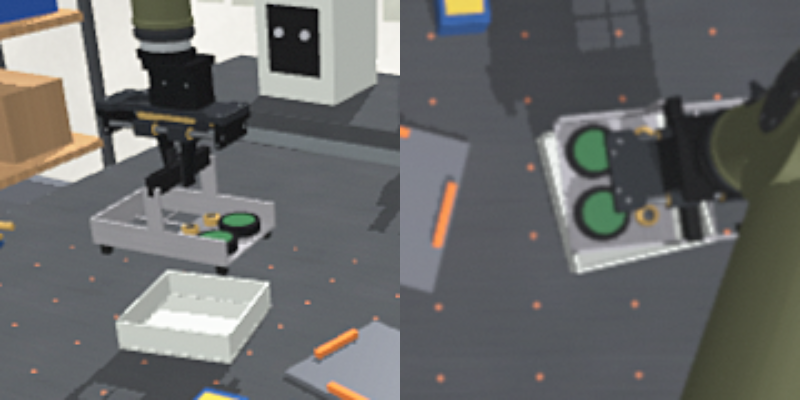

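Call:
{"method": "drive_tool", "body": {
  "commands": [
    [0,0.09,0.3,1,0,0,0],
    [0,0.18,0.5,2,0,0,0],
    [0,0.27,0.5,3,0,0,0],
    [0,0.27,0.5,3,0,0,0],
    [0,0.27,0.2,3,0,0,0],
    [0,0.27,0,3,0,0,0],
    [0,0.27,0,3,0,0,0],
    [0,0.18,0,2,0,0,0],
    [0,0.18,0,2,0,0,0],
    [0,0.18,0,2,0,0,0],
    [0,0,0,0,0,0,0],
    [0,0,0,0,0,0,0],
    [0,0,0,0,0,0,0],
    [0,0,0,0,0,0,0]
  ]
}}

```text
time_s: 10.4
tool_pos: [0.5124, -0.3704, 0.2721]
tool_rot: [-156.0, -0.0, 5.0]
force: [-0.0, -0.4, -5.6]
grip_width: 0.0133
```

```bash
cat > v.py <<'E'
from h import *
import sys
n=sys.argv[1]; r1=[int(x) for x in sys.argv[2].split(',')]; r2=[int(x) for x in sys.argv[3].split(',')]
o=env.get_obs(); Rt=R.from_euler("xyz",o["tool_rot"],degrees=True); print("grasp",(o["tool_pos"]+Rt.apply([0,0,.051])).round(4),"rot",o["tool_rot"].round(2),"F",o["force"].round(1),"w",round(o["grip_width"],4),"q",o["qpos"].round(0),"t",round(o["time_s"],2))
s=env.read_camera('scene');c=env.read_camera('top')
f=lambda im,r: cv2.resize(im[r[1]:r[3],r[0]:r[2]],(400,int(400*(r[3]-r[1])/(r[2]-r[0]))),interpolation=cv2.INTER_CUBIC)
a,b=f(s['img'],r1),f(c['img'],r2); h=max(len(a),len(b)); p=lambda x: np.pad(x,((0,h-len(x)),(0,0),(0,0)))
cv2.imwrite(f'pics/{n}.png',np.hstack([p(a),p(b)]))
E
python3 v.py g7 90,60,240,220 300,160,420,280
```

```text
grasp [ 0.5106 -0.3497  0.2255] rot [-1.5605e+02 -3.0000e-02  5.0200e+00] F [-0.  -0.4 -5.6] w 0.0133 q [ 57.  30. -24.  75.  -7.  93. -50.] t 10.4
```

View pics/g7.png

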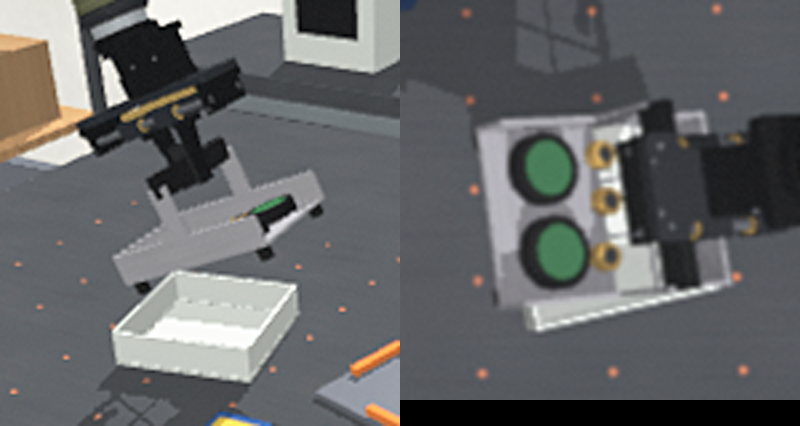

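Nothing has slid at 24°: all three spacers are still on the sheet at (600,155), (605,200) and (607,256). I'll tilt further.

Call:
{"method": "drive_tool", "body": {
  "commands": [
    [0,0.13,0,1.5,0,0,0],
    [0,0.13,0,1.5,0,0,0],
    [0,0.13,0,1.5,0,0,0],
    [0,0.13,0,1.5,0,0,0],
    [0,0,0,0,0,0,0],
    [0,0,0,0,0,0,0],
    [0,0,0,0,0,0,0],
    [0,0,0,0,0,0,0],
    [0,0,0,0,0,0,0],
    [0,0,0,0,0,0,0]
  ]
}}

```text
time_s: 11.33
tool_pos: [0.5127, -0.375, 0.2698]
tool_rot: [-150.0, -0.0, 5.0]
force: [0.3, 0.5, -5.8]
grip_width: 0.0133
```

```bash
python3 v.py g8 90,60,240,220 300,160,420,280
```

```text
grasp [ 0.5105 -0.3496  0.2257] rot [-1.5002e+02 -1.0000e-02  5.0100e+00] F [ 0.3  0.5 -5.8] w 0.0133 q [ 58.  33. -24.  72. -10.  98. -49.] t 11.33
```

View pics/g8.png

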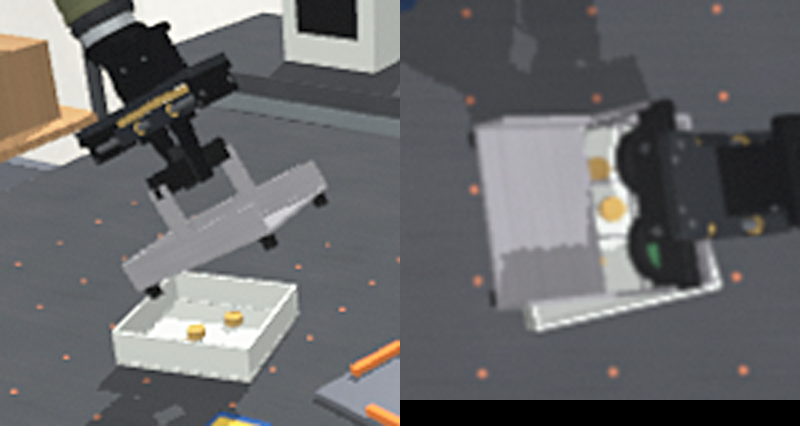

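```bash
python3 - <<'E'
from h import *
s=env.read_camera('scene');c=env.read_camera('top')
a=cv2.resize(s['img'][155:210,125:205],(400,275),interpolation=cv2.INTER_CUBIC);b=cv2.resize(c['img'][190:265,335:400],(400,462),interpolation=cv2.INTER_CUBIC)
cv2.imwrite('pics/g9.png',np.hstack([np.pad(a,((0,187),(0,0),(0,0))),b]))
for n,cc,roi in (("s",s,(125,150,205,210)),("t",c,(335,190,400,260))):
    for a,ce,b in cents(cc,(10,110,90),(25,255,255),roi,3)[0]: print(n,a,ce,b,ray(cc,ce,.012).round(3), ray(cc,ce,.09).round(3))
E
```

```text
s 27 [177.4 179.1] [175 177   6   5] [ 0.471 -0.34   0.012] [ 0.586 -0.254  0.09 ]
s 28 [163.3 184. ] [161 182   6   5] [ 0.52  -0.363  0.012] [ 0.629 -0.274  0.09 ]
t 21 [359.2 210. ] [357 208   5   5] [ 0.558 -0.358  0.012] [ 0.549 -0.337  0.09 ]
t 32 [363.2 222.3] [360 220   7   6] [ 0.519 -0.368  0.012] [ 0.513 -0.347  0.09 ]
```

View pics/g9.png

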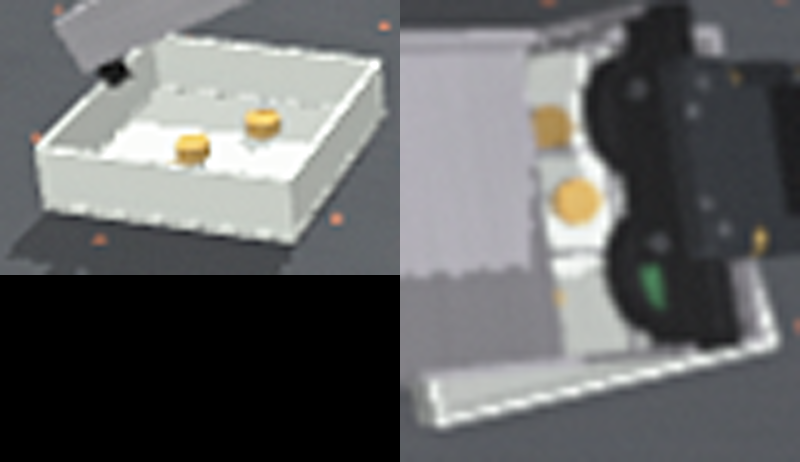

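Call:
{"method": "drive_tool", "body": {
  "commands": [
    [0,0.43,-0.25,0,0,0,0],
    [0,0.87,-0.5,0,0,0,0],
    [0,0.43,-0.25,0,0,0,0],
    [0,0,0,0,0,0,0],
    [0,0,0,0,0,0,0]
  ]
}}

```text
time_s: 11.95
tool_pos: [0.5141, -0.3956, 0.2693]
tool_rot: [-150.0, 0.0, 4.9]
force: [-0.5, -0.2, -4.0]
grip_width: 0.0136
```

```bash
python3 - <<'E'
from h import *
s=env.read_camera('scene');c=env.read_camera('top')
a=cv2.resize(s['img'][140:210,125:205],(400,350),interpolation=cv2.INTER_CUBIC);b=cv2.resize(c['img'][190:265,335:400],(400,462),interpolation=cv2.INTER_CUBIC)
cv2.imwrite('pics/g10.png',np.hstack([np.pad(a,((0,112),(0,0),(0,0))),b]))
for n,cc,roi in (("s",s,(125,150,205,210)),("t",c,(335,190,400,260))):
    for a,ce,b in cents(cc,(10,110,90),(25,255,255),roi,3)[0]: print(n,a,ce,b,ray(cc,ce,.012).round(3), ray(cc,ce,.09).round(3))
E
```

```text
s 27 [177.4 179.1] [175 177   6   5] [ 0.471 -0.34   0.012] [ 0.586 -0.254  0.09 ]
s 28 [163.3 184. ] [161 182   6   5] [ 0.52  -0.363  0.012] [ 0.629 -0.274  0.09 ]
t 3 [366. 222.] [366 221   1   3] [ 0.52  -0.377  0.012] [ 0.514 -0.355  0.09 ]
```

View pics/g10.png

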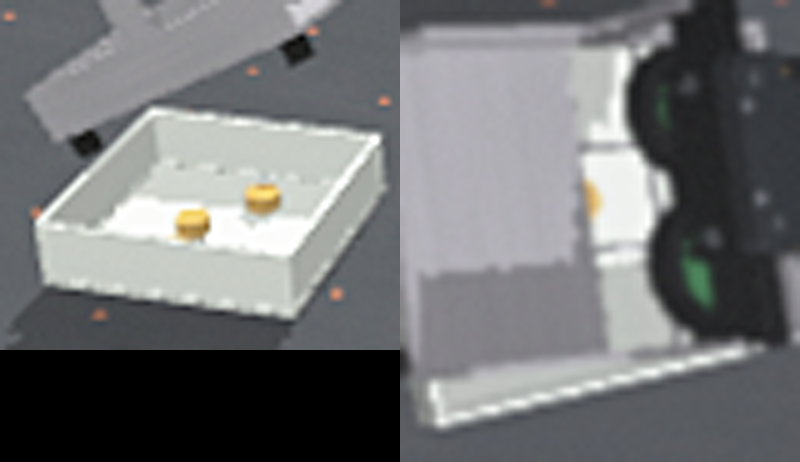

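The spot moved out of sight behind the sheet while the basket moved over it, so the third spacer lies in the tray too (0.558,-0.358). Levelling.

Call:
{"method": "drive_tool", "body": {
  "commands": [
    [0,-0.13,0,-1.5,0,0,0],
    [0,-0.27,0,-3,0,0,0],
    [0,-0.27,0,-3,0,0,0],
    [0,-0.27,0,-3,0,0,0],
    [0,-0.27,0,-3,0,0,0],
    [0,-0.27,0,-3,0,0,0],
    [0,-0.27,-0.3,-3,0,0,0],
    [0,-0.27,-0.5,-3,0,0,0],
    [0,-0.27,-0.5,-3,0,0,0],
    [0,-0.22,-0.5,-2.5,0,0,0],
    [0,-0.1,-0.2,-1,0,0,0],
    [0,0,0,0,0,0,0],
    [0,0,0,0,0,0,0],
    [0,0,0,0,0,0,0]
  ]
}}

```text
time_s: 13.22
tool_pos: [0.5119, -0.3735, 0.2962]
tool_rot: [-178.9, 0.1, 4.9]
force: [-0.5, -0.2, -6.1]
grip_width: 0.0136
```

```bash
python3 v.py g11 90,60,240,220 300,160,420,280; python3 -c "
from h import *
goto([.484,.3,.26],[180,0,0])
for n,roi in (('scene',(125,150,205,210)),('top',(335,190,400,260))):
    cc=env.read_camera(n)
    for a,ce,b in cents(cc,(10,110,90),(25,255,255),roi,3)[0]: print(n,a,ce,b,ray(cc,ce,.012).round(3))
"
```

```text
grasp [ 0.5117 -0.3726  0.2452] rot [-1.7893e+02  6.0000e-02  4.9400e+00] F [-0.5 -0.2 -6.1] w 0.0136 q [ 52.  18. -22.  84.   6.  80. -56.] t 13.22
t 13.32 tcp [ 0.5119 -0.3739  0.2959] [-1.7892e+02  6.0000e-02  4.9100e+00] F [-0.5 -0.4 -5.7] w 0.0137 q [ 52.  18. -22.  84.   6.  80. -56.]
 shift cm [  2.99 -67.4   -0.24] rotvec [-1.08  0.11  4.91] |shift| 67.46
scene 27 [177.4 179.1] [175 177   6   5] [ 0.471 -0.34   0.012]
scene 28 [163.3 184. ] [161 182   6   5] [ 0.52  -0.363  0.012]
```

View pics/g11.png

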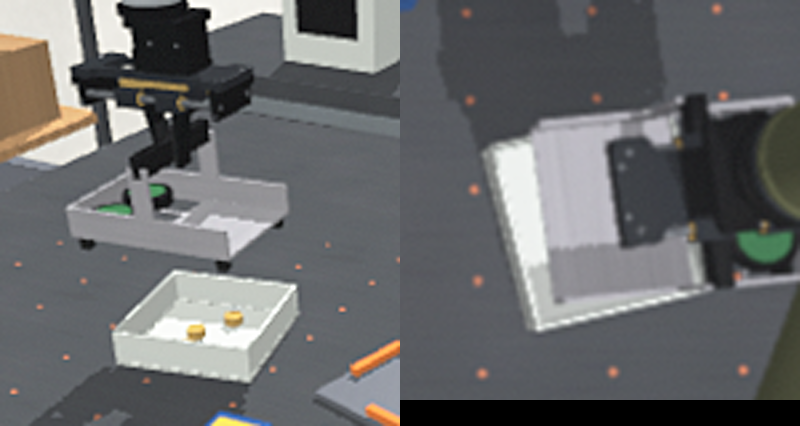

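Call:
{"method": "drive_tool", "body": {
  "commands": [
    [0,-0.6,0,-1,0,0,0],
    [0,-1.2,0,0,0,0,0],
    [0,-1.8,0,0,0,0,0],
    [0,-2.4,0,0,0,0,0],
    [0,-2.4,0,0,0,0,0],
    [0,-2.4,0,0,0,0,0],
    [0,-2.4,0,0,0,0,0],
    [0,-2.4,0,0,0,0,0],
    [0,-2.4,0,0,0,0,0],
    [0,-2.4,0,0,0,0,0],
    [0,-2.4,0,0,0,0,0],
    [0,-1.8,0,0,0,0,0],
    [0,-1.2,0,0,0,0,0],
    [0,-0.6,0,0,0,0,0],
    [0,0,0,0,0,0,0]
  ]
}}

```text
time_s: 14.67
tool_pos: [0.4894, -0.1084, 0.2972]
tool_rot: [180.0, -0.0, 5.1]
force: [-0.6, 0.4, -5.9]
grip_width: 0.0134
```

```bash
python3 v.py g12 90,60,300,240 210,150,420,290; python3 -c "
from h import *
goto([.484,.3,.26],[180,0,0])
cc=env.read_camera('top')
for a,ce,b in cents(cc,(10,110,90),(25,255,255),(315,180,410,270),3)[0]: print(a,ce,b,ray(cc,ce,.012).round(3))
"
```

```text
grasp [ 0.4894 -0.1084  0.2462] rot [ 1.7997e+02 -2.0000e-02  5.1400e+00] F [-0.6  0.4 -5.9] w 0.0134 q [ 41.   1. -32. 102.   1.  76. -76.] t 14.67
t 14.77 tcp [ 0.4894 -0.1113  0.297 ] [ 1.7993e+02 -1.0000e-02  4.9300e+00] F [ 0.6 -0.1 -4.5] w 0.0133 q [ 41.   2. -32. 102.   1.  76. -76.]
 shift cm [  2.99 -41.02  -1.45] rotvec [ 0.07 -0.01  4.93] |shift| 41.16
32 [358.7 210.4] [356 208   7   6] [ 0.556 -0.357  0.012]
32 [363.2 222.3] [360 220   7   6] [ 0.519 -0.368  0.012]
35 [356.9 238.3] [354 236   7   6] [ 0.47  -0.346  0.012]
```

View pics/g12.png

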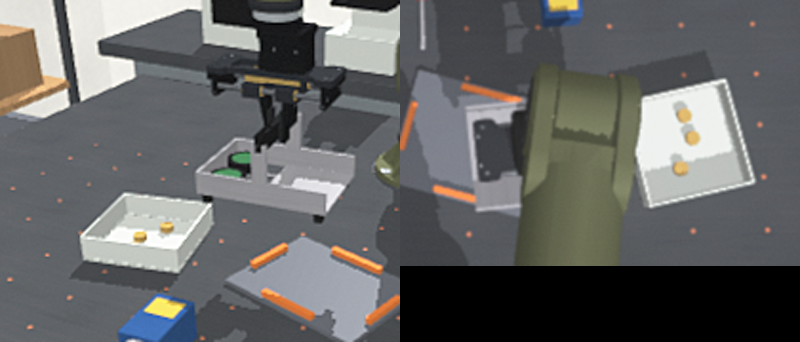

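All three spacers are in the white tray at (684,115), (692,137) and (680,168), and the cells remain in the basket. On to the blue tray.

Call:
{"method": "drive_tool", "body": {
  "commands": [
    [0,-0.6,0,0,0,0,0],
    [0.2,-1.2,-0.2,0,0,0,0],
    [0.2,-1.8,-0.2,0,0,0,0],
    [0.2,-2.4,-0.2,0,0,0,0],
    [0.2,-2.4,-0.2,0,0,0,0],
    [0.2,-2.4,-0.2,0,0,0,0],
    [0.2,-2.4,-0.2,0,0,0,0],
    [0.2,-2.4,-0.2,0,0,0,0],
    [0.2,-2.4,0,0,0,0,0],
    [0.2,-2.4,0,0,0,0,0],
    [0.2,-2.4,0,0,0,0,0],
    [0.2,-2.4,0,0,0,0,0],
    [0.2,-2.4,0,0,0,0,0],
    [0.2,-2.4,0,0,0,0,0],
    [0.2,-2.4,0,0,0,0,0],
    [0.1,-1.8,0,0,0,1.2,0],
    [0,-1.2,0,0,0,1.2,0],
    [0,-0.6,0,0,0,1.2,0],
    [0,0,0,0,0,1.2,0],
    [0,0,0,0,0,0,0]
  ]
}}

```text
time_s: 16.48
tool_pos: [0.4873, 0.2515, 0.3109]
tool_rot: [-180.0, 0.0, 0.2]
force: [-0.2, 0.7, -5.1]
grip_width: 0.0137
```

Call:
{"method": "drive_tool", "body": {
  "commands": [
    [0,0,0,0,0,0,0]
  ]
}}

```text
time_s: 16.57
tool_pos: [0.4878, 0.2503, 0.3108]
tool_rot: [180.0, 0.0, 0.1]
force: [0.1, -0.2, -4.6]
grip_width: 0.0132
```

```bash
python3 v.py g13 240,60,440,270 80,150,290,290; python3 -c "
from h import *
goto([.484,.265,.225],[180,0,0])"
```

```text
grasp [0.4878 0.2503 0.2598] rot [1.7996e+02 1.0000e-02 1.4000e-01] F [ 0.1 -0.2 -4.6] w 0.0132 q [  16.   10.  -51.   95.    8.   79. -126.] t 16.57
t 16.67 tcp [0.4879 0.25   0.3108] [ 1.7997e+02 -0.0000e+00  1.1000e-01] F [ 0.5 -0.4 -5.5] w 0.0134 q [  16.   10.  -51.   95.    8.   79. -126.]
 shift cm [-0.39 -1.5   3.48] rotvec [ 0.03 -0.    0.11] |shift| 3.81
```

View pics/g13.png

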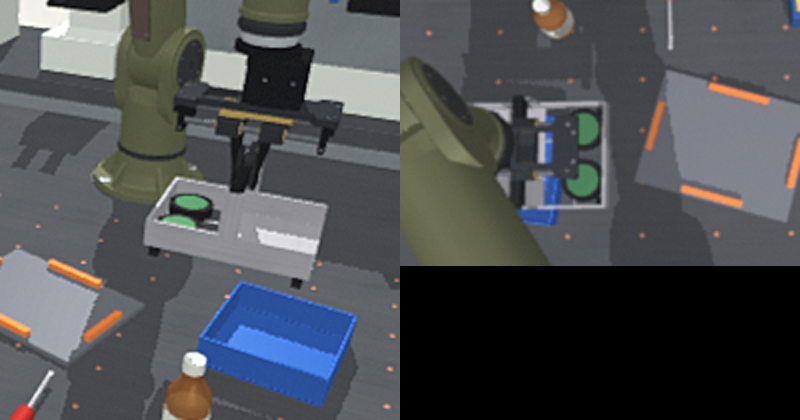

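Call:
{"method": "drive_tool", "body": {
  "commands": [
    [-0.1,-0.29,0.4,-1,0,0,0],
    [-0.1,-0.38,0.7,-2,0,0,0],
    [-0.1,-0.47,0.8,-3,0,0,0],
    [0,-0.27,0.8,-3,0,0,0],
    [0,-0.27,0.4,-3,0,0,0],
    [0,-0.27,0,-3,0,0,0],
    [0,-0.27,0,-3,0,0,0],
    [0,-0.18,0,-2,0,0,0],
    [0,-0.18,0,-2,0,0,0],
    [0,-0.18,0,-2,0,0,0],
    [0,0,0,0,0,0,0],
    [0,0,0,0,0,0,0],
    [0,0,0,0,0,0,0]
  ]
}}

```text
time_s: 17.75
tool_pos: [0.4848, 0.276, 0.2757]
tool_rot: [156.1, -0.0, 0.2]
force: [-0.5, -0.7, -4.9]
grip_width: 0.0136
```

```bash
python3 v.py g14 240,60,440,270 80,150,290,290
```

```text
grasp [0.4848 0.2553 0.2291] rot [ 1.5607e+02 -2.0000e-02  1.6000e-01] F [-0.5 -0.7 -4.9] w 0.0136 q [  -5.   23.  -48.   89.   31.   95. -145.] t 17.75
```

View pics/g14.png

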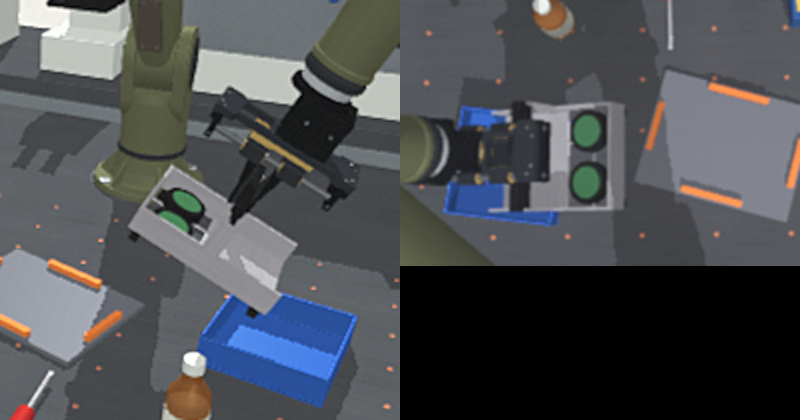

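Joint 7 is at -145° (limit -154°), so I'll yaw the basket about 12° about the vertical to win back room before tilting more.

Call:
{"method": "drive_tool", "body": {
  "commands": [
    [0.2,0,0,0,0.5,-1.1,0],
    [0.2,0,0,0,0.98,-2.2,0],
    [0.2,0,0,0,0.98,-2.2,0],
    [0.2,0,0,0,0.98,-2.2,0],
    [0.2,0,0,0,0.98,-2.2,0],
    [0,0,0,0,0.5,-1.1,0],
    [0,0,0,0,0,0,0],
    [0,0,0,0,0,0,0]
  ]
}}

```text
time_s: 18.52
tool_pos: [0.4944, 0.2764, 0.276]
tool_rot: [156.0, -0.0, 12.2]
force: [0.3, -0.0, -5.1]
grip_width: 0.0137
```

```bash
python3 v.py g15 240,60,440,270 80,150,290,290
```

```text
grasp [0.4988 0.2561 0.2294] rot [ 1.5599e+02 -3.0000e-02  1.2180e+01] F [ 0.3 -0.  -5.1] w 0.0137 q [  -3.   22.  -50.   91.   35.   92. -135.] t 18.52
```

View pics/g15.png

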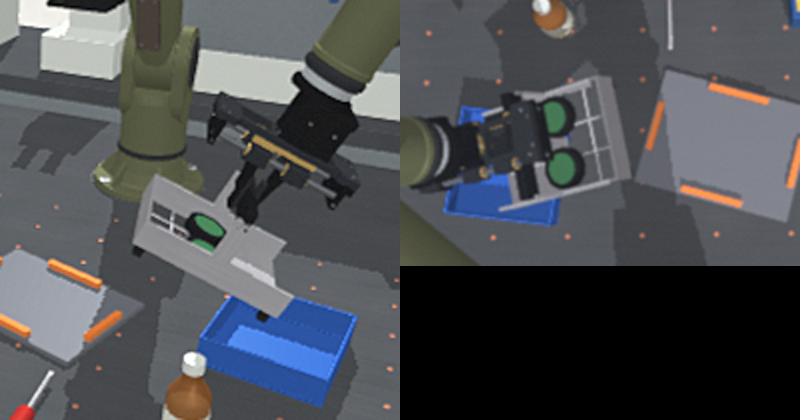

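Call:
{"method": "drive_tool", "body": {
  "commands": [
    [0,-0.09,0,-1,0,0,0],
    [0,-0.09,0,-1,0,0,0],
    [0,-0.09,0,-1,0,0,0],
    [0,-0.09,0,-1,0,0,0],
    [0,0,0,0,0,0,0],
    [0,0,0,0,0,0,0],
    [0,0,0,0,0,0,0],
    [0,0,0,0,0,0,0]
  ]
}}

```text
time_s: 19.28
tool_pos: [0.494, 0.2798, 0.2745]
tool_rot: [152.0, -0.0, 12.2]
force: [0.0, 0.3, -3.9]
grip_width: 0.0137
```

```bash
python3 v.py g16 240,60,440,270 80,150,290,290
```

```text
grasp [0.4991 0.2564 0.2295] rot [ 1.5199e+02 -4.0000e-02  1.2220e+01] F [ 0.   0.3 -3.9] w 0.0137 q [  -6.   24.  -49.   90.   38.   95. -137.] t 19.28
```

View pics/g16.png

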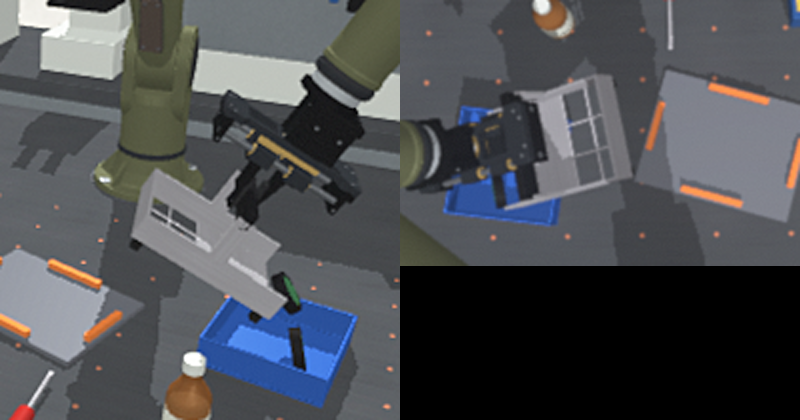

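Call:
{"method": "drive_tool", "body": {
  "commands": [
    [0,0,0,0,0,0,0],
    [0,0,0,0,0,0,0],
    [0,0,0,0,0,0,0],
    [0,0,0,0,0,0,0],
    [0,0,0,0,0,0,0],
    [0,0,0,0,0,0,0]
  ]
}}

```text
time_s: 19.88
tool_pos: [0.4938, 0.2798, 0.2743]
tool_rot: [152.0, -0.0, 12.2]
force: [-0.5, 0.2, -3.5]
grip_width: 0.0132
```

```bash
python3 v.py g17 240,60,440,270 80,150,290,290
```

```text
grasp [0.4989 0.2564 0.2293] rot [ 1.5199e+02 -2.0000e-02  1.2230e+01] F [-0.5  0.2 -3.5] w 0.0132 q [  -6.   24.  -49.   90.   38.   95. -137.] t 19.88
```

View pics/g17.png

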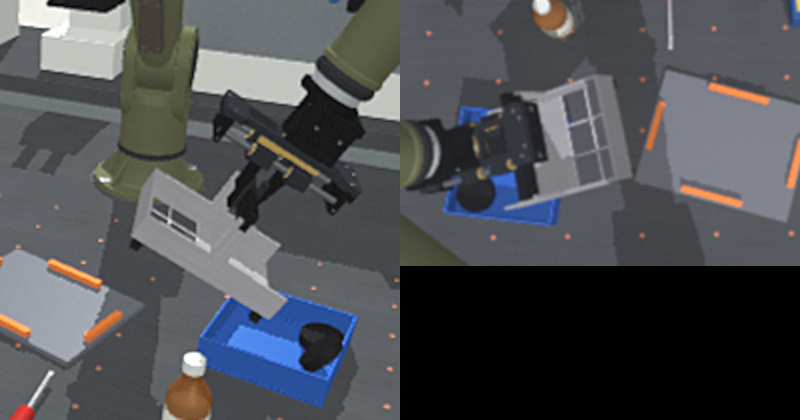

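Both cells are in the blue tray, at (320,345) in the scene crop. Level the basket and return.

Call:
{"method": "drive_tool", "body": {
  "commands": [
    [0,0.18,-0.5,2,0,0,0],
    [0,0.27,-0.5,3,0,0,0],
    [0,0.35,-0.5,4,0,0,0],
    [0,0.35,-0.5,4,0,0,0],
    [0,0.35,-0.5,4,0,0,0],
    [0,0.35,-0.5,4,0,0,0],
    [0,0.35,0,4,0,0,0],
    [0,0.27,0,3,0,0,0],
    [0,0,0,0,0,0,0],
    [0,0,0,0,0,0,0],
    [0,0,0,0,0,0,0]
  ]
}}

```text
time_s: 20.9
tool_pos: [0.4961, 0.2673, 0.3088]
tool_rot: [179.9, 0.0, 12.3]
force: [-0.1, 0.1, -3.5]
grip_width: 0.0135
```

```bash
python3 v.py g18 240,60,440,270 80,150,290,290; python3 -c "
from h import *
goto([.515,-.0175,.30],[180,0,-15.2],False)"
```

```text
grasp [0.4961 0.2672 0.2578] rot [1.799e+02 2.000e-02 1.228e+01] F [-0.1  0.1 -3.5] w 0.0135 q [  16.   14.  -54.   93.   11.   79. -117.] t 20.9
t 21.0 tcp [0.4958 0.2681 0.3088] [1.7995e+02 1.0000e-02 1.2380e+01] F [ 0.   0.4 -4.1] w 0.0132 q [  16.   14.  -54.   93.   11.   79. -117.]
 shift cm [-4.25 28.31  0.9 ] rotvec [ 0.05  0.   27.58] |shift| 28.64
```

View pics/g18.png

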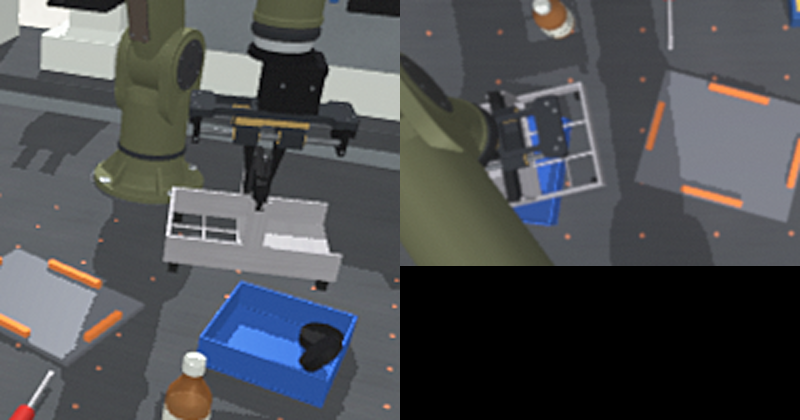

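Basket empty, level. Moving back over the cradle, then turning.

Call:
{"method": "drive_tool", "body": {
  "commands": [
    [-0.1,0.9,0,0,0,0,0],
    [-0.3,1.8,0,0,0,0,0],
    [-0.4,2.5,0,0,0,0,0],
    [-0.4,2.5,0,0,0,0,0],
    [-0.4,2.5,0,0,0,0,0],
    [-0.4,2.5,0,0,0,0,0],
    [-0.4,2.5,0,0,0,0,0],
    [-0.4,2.5,0,0,0,0,0],
    [-0.4,2.5,0,0,0,0,0],
    [-0.4,2.5,0,0,0,0,0],
    [-0.3,2.4,0,0,0,0,0],
    [-0.2,1.8,0,0,0,0,0],
    [-0.15,1.4,0,0,0,0,0],
    [0,0,0,0,0,0,0]
  ]
}}

```text
time_s: 22.17
tool_pos: [0.5149, -0.0229, 0.3086]
tool_rot: [179.9, 0.1, 12.0]
force: [0.5, -1.6, -3.8]
grip_width: 0.0132
```

Call:
{"method": "drive_tool", "body": {
  "commands": [
    [0,0,0,0,0,2.6,0],
    [0,0,0,0,0,5,0],
    [0,0,0,0,0,5,0],
    [0,0,0,0,0,5,0],
    [0,0,0,0,0,5,0],
    [0,0,0,0,0,3,0],
    [0,0,0,0,0,2,0],
    [0,0,0,0,0,0,0],
    [0,0,0,0,0,0,0],
    [0,0,0,0,0,0,0]
  ]
}}

```text
time_s: 23.0
tool_pos: [0.5149, -0.018, 0.3089]
tool_rot: [-180.0, -0.0, -15.3]
force: [0.6, 0.1, -3.5]
grip_width: 0.0136
```

```bash
python3 v.py g19 170,60,350,240 170,150,330,290; python3 -c "
from h import *
goto([.5145,-.018,.30],[180,0,-15.3],False)"
```

```text
grasp [ 0.5149 -0.018   0.2579] rot [-1.800e+02 -1.000e-02 -1.525e+01] F [ 0.6  0.1 -3.5] w 0.0136 q [  39.    4.  -42.   99.    3.   78. -108.] t 23.0
t 23.1 tcp [ 0.515  -0.0183  0.3089] [ 1.80e+02 -1.00e-02 -1.53e+01] F [ 0.6 -0.2 -3.9] w 0.0133 q [  39.    4.  -42.   99.    3.   78. -108.]
 shift cm [-0.05 -0.01  0.89] rotvec [ 0.   -0.01 -0.  ] |shift| 0.89
```

View pics/g19.png

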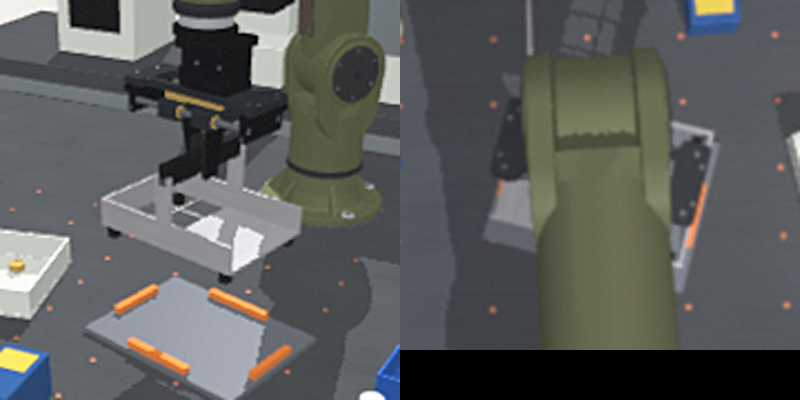

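Call:
{"method": "drive_tool", "body": {
  "commands": [
    [0,0,0.6,0,0,0,0],
    [0,0,1.2,0,0,0,0],
    [0,0,1.6,0,0,0,0],
    [0,0,1.6,0,0,0,0],
    [0,0,1.6,0,0,0,0],
    [0,0,1.6,0,0,0,0],
    [0,0,1.6,0,0,0,0],
    [0,0,1.2,0,0,0,0],
    [0,0,0.7,0,0,0,0],
    [0,0,0.4,0,0,0,0],
    [0,0,0,0,0,0,0],
    [0,0,0,0,0,0,0],
    [0,0,0,0,0,0,0]
  ]
}}

```text
time_s: 24.18
tool_pos: [0.5157, -0.0186, 0.1888]
tool_rot: [-180.0, -0.1, -15.4]
force: [0.5, 0.2, -3.7]
grip_width: 0.0133
```

```bash
python3 v.py g20 195,120,325,250 190,160,310,280; python3 -c "
from h import *
goto([.5145,-.018,.168],[180,0,-15.3],False)"
```

```text
grasp [ 0.5158 -0.0186  0.1378] rot [-1.7999e+02 -1.1000e-01 -1.5370e+01] F [ 0.5  0.2 -3.7] w 0.0133 q [  38.   10.  -42.  108.    7.   64. -112.] t 24.18
t 24.28 tcp [ 0.5156 -0.0186  0.1888] [-1.800e+02 -1.100e-01 -1.537e+01] F [-0.6 -0.  -4.8] w 0.0134 q [  38.   10.  -42.  108.    7.   64. -112.]
 shift cm [-0.13 -0.03  2.08] rotvec [-0.   -0.11 -0.07] |shift| 2.08
```

View pics/g20.png

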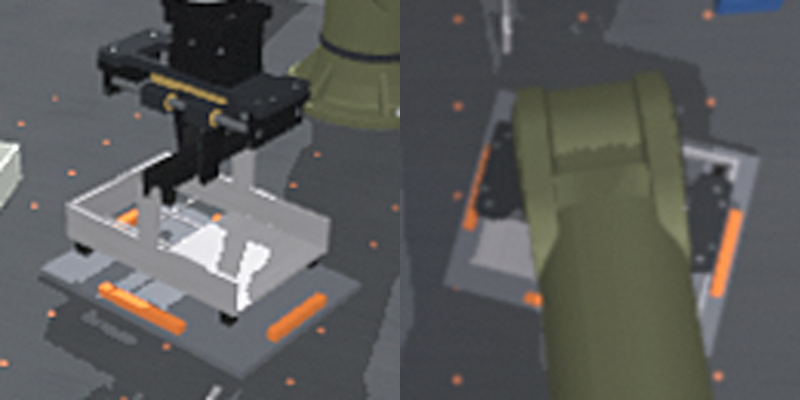

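Call:
{"method": "drive_tool", "body": {
  "commands": [
    [-0.1,0,0.4,0,0,0,0],
    [0,0,0.4,0,0,0,0],
    [0,0,0.4,0,0,0,0],
    [0,0,0.3,0,0,0,0],
    [0,0,0.2,0,0,0,0],
    [0,0,0.1,0,0,0,0],
    [0,0,0.1,0,0,0,0],
    [0,0,0.05,0,0,0,0],
    [0,0,0,0,0,0,0],
    [0,0,0,0,0,0,0]
  ]
}}

```text
time_s: 25.12
tool_pos: [0.5142, -0.0183, 0.1686]
tool_rot: [-180.0, -0.0, -15.4]
force: [0.5, 0.1, -4.1]
grip_width: 0.0136
```

Call:
{"method": "drive_tool", "body": {
  "commands": [
    [0,0,0.05,0,0,0,0],
    [0,0,0.05,0,0,0,0],
    [0,0,0,0,0,0,0],
    [0,0,0,0,0,0,0]
  ]
}}

```text
time_s: 25.45
tool_pos: [0.5143, -0.0184, 0.1677]
tool_rot: [180.0, -0.0, -15.4]
force: [0.4, -0.7, -1.5]
grip_width: 0.0131
```

Call:
{"method": "drive_tool", "body": {
  "commands": [
    [0,0,0.05,0,0,0,0],
    [0,0,0,0,0,0,0],
    [0,0,0,0,0,0,0]
  ]
}}

```text
time_s: 25.7
tool_pos: [0.5143, -0.0183, 0.1677]
tool_rot: [180.0, -0.0, -15.4]
force: [-3.4, -0.2, 6.6]
grip_width: 0.0133
```

```bash
python3 v.py g21 195,120,325,250 190,160,310,280
```

```text
grasp [ 0.5143 -0.0183  0.1167] rot [ 1.7998e+02 -4.0000e-02 -1.5370e+01] F [-3.4 -0.2  6.6] w 0.0133 q [  37.   11.  -41.  110.    9.   62. -113.] t 25.7
```

View pics/g21.png

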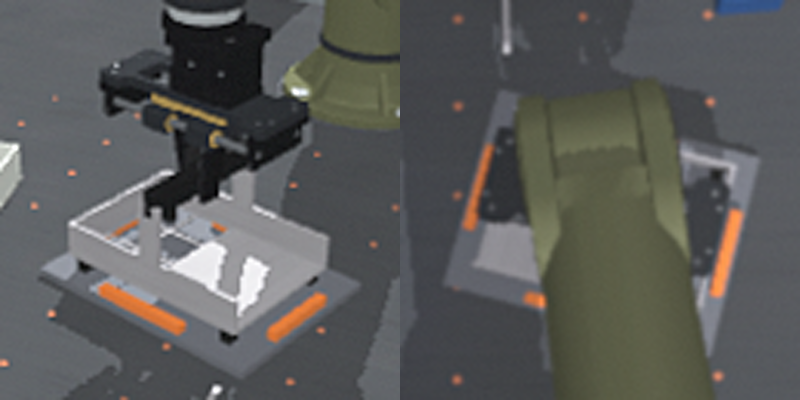

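Seated: the force reversed and the feet sit inside the rails. Releasing.

Call:
{"method": "drive_tool", "body": {
  "commands": [
    [0,0,-0.04,0,0,0,0],
    [0,0,0,0,0,0,0.3],
    [0,0,0,0,0,0,0.4],
    [0,0,0,0,0,0,0.6],
    [0,0,0,0,0,0,0.8],
    [0,0,0,0,0,0,1],
    [0,0,0,0,0,0,1],
    [0,0,0,0,0,0,1],
    [0,0,0,0,0,0,1],
    [0,0,0,0,0,0,1],
    [0,0,0,0,0,0,1],
    [0,0,0,0,0,0,1],
    [0,0,0,0,0,0,1],
    [0,0,0,0,0,0,1]
  ]
}}

```text
time_s: 26.97
tool_pos: [0.5141, -0.0183, 0.1674]
tool_rot: [-180.0, -0.0, -15.4]
force: [0.2, 0.3, -0.5]
grip_width: 0.0851
```

Call:
{"method": "drive_tool", "body": {
  "commands": [
    [0,0,-0.5,0,0,0,1],
    [0,0,-1,0,0,0,1],
    [0,0,-2,0,0,0,1],
    [0,0,-2,0,0,0,1],
    [0,0,-2,0,0,0,1],
    [0,0,-2,0,0,0,1],
    [0,0,-2,0,0,0,1],
    [0,0,-2,0,0,0,1],
    [0,0,-1,0,0,0,1],
    [0,0,0,0,0,0,1]
  ]
}}

```text
time_s: 27.8
tool_pos: [0.5153, -0.0181, 0.3155]
tool_rot: [-180.0, -0.3, -15.4]
force: [-0.3, 0.5, -0.8]
grip_width: 0.0869
```

Call:
{"method": "drive_tool", "body": {
  "commands": [
    [0,1,0,0,0,0,1],
    [0,2,0,0,0,0,1],
    [0,2.5,0,0,0,0,1],
    [0,2.5,0,0,0,0,1],
    [0,2.5,0,0,0,0,1],
    [0,2.5,0,0,0,0,1],
    [0,2.5,0,0,0,0,1],
    [0,2.5,0,0,0,0,1],
    [0,2.5,0,0,0,0,1],
    [0,2.5,0,0,0,0,1],
    [0,2.5,0,0,0,0,1],
    [0,2,0,0,0,0,1],
    [0,1,0,0,0,0,1],
    [0,0,0,0,0,0,1],
    [0,0,0,0,0,0,1]
  ]
}}

```text
time_s: 29.05
tool_pos: [0.4382, -0.2926, 0.3113]
tool_rot: [-179.9, 0.1, -15.4]
force: [0.4, 0.9, 0.1]
grip_width: 0.0866
```

```bash
python3 v.py g22 110,120,430,300 90,110,410,290; python3 - <<'E'
from h import *
c=env.read_camera("top"); s=env.read_camera("scene"); yaw=np.radians(-15.5)
for nme,im in(("t",c),("s",s)):
    u=cv2.resize(im["img"],None,fx=3,fy=3,interpolation=cv2.INTER_CUBIC)
    Rz=np.array([[np.cos(yaw),-np.sin(yaw)],[np.sin(yaw),np.cos(yaw)]])
    for x,y,z in ((73,7,132),(73,-7,132),(-73,7,132),(-73,-7,132),(73,103,60),(73,-103,60),(-73,103,60),(-73,-103,60),(95,127,8),(-95,127,8),(95,-127,8),(-95,-127,8)):
        p=np.array([.5141,-.019])+Rz@np.array([x,y])/1000; q=proj(im,[*p,z/1000]); cv2.circle(u,tuple(int(round(t*3+1)) for t in q),2,(0,0,255),-1)
    x0,y0,x1,y1=(190,170,310,280) if nme=="t" else (195,150,325,260)
    u=u[3*y0:3*y1,3*x0:3*x1]; cv2.imwrite(f"pics/{nme}23.png",cv2.resize(u,(400,340)))
cv2.imwrite("pics/f23.png",np.hstack([cv2.imread("pics/t23.png"),cv2.imread("pics/s23.png")]))
E
```

```text
grasp [ 0.4382 -0.2925  0.2603] rot [-1.799e+02  7.000e-02 -1.540e+01] F [0.4 0.9 0.1] w 0.0866 q [ 56.   4. -27.  98.   2.  78. -76.] t 29.05
```

View pics/g22.png

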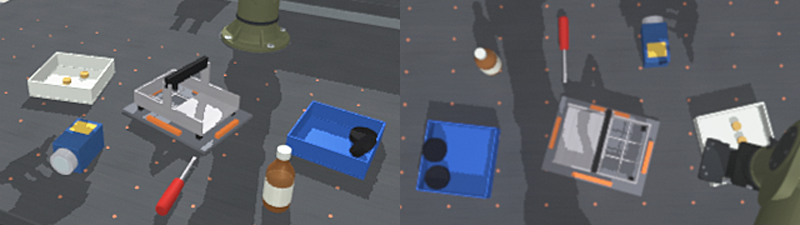

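View pics/f23.png

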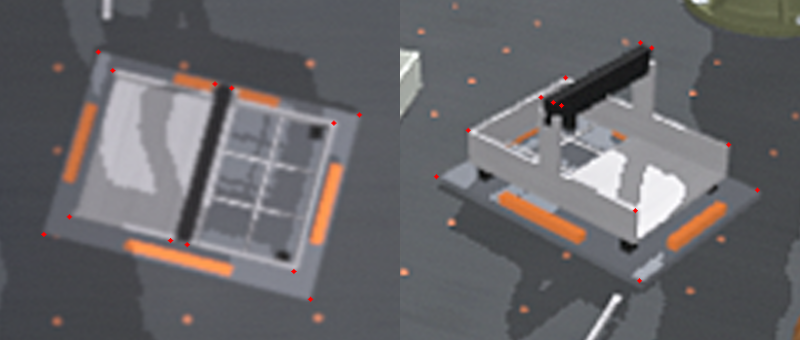

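The basket is seated at the predicted points, both cells are in the blue tray (434,150 and 437,177 in the top crop), the spacers are in the white tray and the bystanders haven't moved. I'll hand it in.

```bash
python3 -c "
from cell import env
print(env.sign_off())"
```

```text
the job is handed in; nothing more can be done
None
```

The parts are sorted, the basket is back in its cradle, and the job was handed in at about 29 s of the 72 s allowed. No verdict was reported.

- **Spacers:** I gripped the handle at 60 N and tilted the mesh end down to 30° over the white tray. All three spacers dropped through. A clear top view on the way to the blue tray showed all three in the white tray, and both cells were still in the basket.
- **Cells:** I tipped the open end down to 28° over the blue tray and both cells slid out into it. They lie touching each other by the tray wall, possibly one leaning on the other, and no glass face shows. Partway through, joint 7 came within about 9° of its limit, so I turned the basket about 12° before tilting further.
- **Basket:** I lowered it until the wrist force reversed to about 7 N, let go and backed away. In both final views it stands upright inside the orange rails, within about 2–3 mm of the predicted points.
- **Everything else:** The bottle, camera and screwdriver look untouched. The gripper never touched a part. The highest wrist force I read was about 7 N.

In the last top view the arm hid one of the three spacers. I had already seen it in the white tray, and nothing went near it after that.

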